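Ramp up the carrier gas on the arc touch slider

ROBOT

A 6-joint arm with a two-finger parallel gripper is mounted at the origin on the work surface. World frame = base frame: x ahead of the robot, y to its left, z up, the work surface at z = 0. Lengths are in m, angles in rad, forces in N, time in s.
With the tool pointing down it reaches from about 0.325 to 0.9 m from the base axis. Payload 6.1 kg.
Tool frame: the origin (TCP) lies midway between the tips of the shut fingers; the grasp point (between the pads) lies 19 mm behind it; z points along the fingers, y is the line along which they close (so a half turn about z gives the same grasp; the last joint's range is limited). The gripper opens to 85 mm and grips with 20 to 120 N. Pads are 22 mm wide; open, the fingers measure 114 mm over their backs; the gripper's body (76 mm by 85 mm) begins 54 mm behind the grasp point. The pads swing forward as they close: fully open they stand 13 mm farther back than shut.
Start: joints at [-1.453, 0.22, 1.526, -0, 1.395, -0.126], TCP at [0.151, -0.607, 0.231] pointing down, gripper open.
Joint ranges: [-2.98, 2.98], [-0.91, 2.08], [0.09, 2.57], [-1.24, 4.39], [0.2, 2.65], [-2.68, 2.68]. Speed limits (rad/s): [2.57, 2.57, 3.01, 3.14, 3.14, 3.14].

INTERFACE

Orientations are given as a 3x3 rotation matrix whose columns are the frame's x, y, z axes.
In Python, from plant import * gives the robot as it stands. The module is installed in compiled form; this text tells all that it offers. Calls block until the motion is done:
- movep(position, orientation): joint-space move of the TCP to a pose.
- movel(position, frame=None, velocity=0.15): straight line of the TCP; frame=None keeps the orientation; velocity is the mean speed in m/s.
- move_joints(angles): joint-space move.
- move_gripper(opening, effort=None): finger opening in m; effort is the grip in N (None keeps the last); returns when the fingers have stopped.
- wait(seconds).
- inverse_kinematics(position, orientation): joint angles nearest the present ones, or None.
- sense(): the state.
- read_camera(name): name is "scene" or "top"; returns a dict with "image" (480x640x3 uint8, blue, green, red), "mtx" (3x3 intrinsics, pixels), "k1" (the pictures are not rectified: a ray, as slopes to the right and down, at radius r is drawn at 1 + k1 r^2 times it, then the intrinsics apply), "R" (3x3) and "t" (3): a world point X has camera coordinates R X + t. Camera axes: x right, y down, z forward; pixel columns grow to the right and rows downward; lengths in m; the calibration is good to about 2 mm. A picture is of the moment at which its call begins. There is no depth.
A pose or a line that the arm cannot do raises IKError and nothing moves.
- sign_off(): hands the job in; it is judged then, once.
The state is a dict: "time": time; "qpos": joint angles; "qd": joint speeds; "effort": joint torques, N m; "ee_pos": TCP position; "ee_rot": TCP orientation; "ft_force": force on the tool from outside, world axes, zero at the start; "moment": the same for the moment, N m; "opening": finger opening in m; "grasp_force": force on a finger pad.
Only numpy, scipy, OpenCV 4.12 (cv2) and the standard library are available. Lean on these libraries where they do the work, as an engineer would, in place of code of your own. Each camera call takes 0.05 s, during which the arm holds its last target. There are 200 camera calls.

TASK

Ramp the carrier gas up to full flow on the blue gas controller: with closed fingertips pointing down, touch the blue dot of its arc track and slide lightly along the track over each white dot in turn to the green dot, pressing only a few millimetres into its springs, not hard. Finish holding: the program ends with the fingertips still resting lightly on the green dot. Grasp or lift nothing, do not press the red stop key or touch the white controller, and leave the controller and everything around it where they stand.

Things in the scene. Friction and masses are not known exactly. Their poses are not given: they have to be found in the camera images.
- carrier: carrier-gas controller: loose desk unit with a BLUE housing on rubber feet, 150 (x) x 200 (y) x 30 mm high, about 1.2 kg. Origin: centre of its underside; z up, x towards the side where the arc track bulges, y towards the blue-dot end. Its dark grey arc touch track stands 12 mm proud, its top 42 mm above the table.
- carrier_track: arc touch track of the blue controller: flat smooth band 30 mm wide, centre-line radius 75 mm about the red key, 7 dots along it 25 degrees (32 mm) apart. Spring-mounted, sinks straight down as one piece: 1 N starts it, 4 N sinks it 4 mm, 7 N 8 mm to a hard stop. Origin: straight above the controller's origin, at the track's top.
- carrier_dot1 (a point): blue controller, first dot: the big blue dot (19 mm across); the point is the dot's centre on the track's top face and sinks with it
- carrier_dot2 (a point): blue controller, second dot: small white dot (12 mm); the point is the dot's centre on the track's top face and sinks with it
- carrier_dot3 (a point): blue controller, third dot: small white dot (12 mm); the point is the dot's centre on the track's top face and sinks with it
- carrier_dot4 (a point): blue controller, fourth dot: small white dot (12 mm); the point is the dot's centre on the track's top face and sinks with it
- carrier_dot5 (a point): blue controller, fifth dot: small white dot (12 mm); the point is the dot's centre on the track's top face and sinks with it
- carrier_dot6 (a point): blue controller, sixth dot: small white dot (12 mm); the point is the dot's centre on the track's top face and sinks with it
- carrier_dot7 (a point): blue controller, seventh and last dot: the big green dot (19 mm); the point is the dot's centre on the track's top face and sinks with it
- carrier_stop (a joint): red round stop key of the blue controller (26 mm across, 6 mm proud of the housing, at the centre of the arc): 0 = up, 0.005 m = fully pressed, about 0.6 to 3.6 N. Not to be pressed.
- makeup: the other controller, same shape and dots but a WHITE housing: not to be touched. Origin: centre of its underside.
- vial_a: loose amber glass vial with red cap, 23 mm diameter, 71 mm high, standing between the controllers; origin: centre of its underside
- vial_b: loose amber glass vial with silver cap, same size, standing between the controllers; origin: centre of its underside
- wrench: loose steel wrench 150 mm long lying in front of the robot; origin: centre of its underside
- beaker: loose glass beaker, 68 mm diameter, 85 mm high, outside the controllers to the left or right; origin: centre of its underside
- wash_bottle: loose white bottle with red cap, 60 mm diameter, 120 mm high, outside the controllers to the left or right; origin: centre of its underside
Things that resemble listed ones, but are neither listed nor needed, are in the scene too. Of the things that look like the carrier, the larger one is meant.

How it is judged:
On the way, in this order (a step that is already met when the one before it is completed fails the run):
1. fingertips touch the track at the first dot (contact force between the fingers and carrier_track above 0.3 N and horizontal distance between the grasp point and carrier_dot1 below 0.012 m), for 0.1 s.
2. fingertips touch the track at the second dot (contact force between the fingers and carrier_track above 0.3 N and horizontal distance between the grasp point and carrier_dot2 below 0.012 m), for 0.1 s.
3. fingertips touch the track at the third dot (contact force between the fingers and carrier_track above 0.3 N and horizontal distance between the grasp point and carrier_dot3 below 0.012 m), for 0.1 s.
4. fingertips touch the track at the fourth dot (contact force between the fingers and carrier_track above 0.3 N and horizontal distance between the grasp point and carrier_dot4 below 0.012 m), for 0.1 s.
5. fingertips touch the track at the fifth dot (contact force between the fingers and carrier_track above 0.3 N and horizontal distance between the grasp point and carrier_dot5 below 0.012 m), for 0.1 s.
6. fingertips touch the track at the sixth dot (contact force between the fingers and carrier_track above 0.3 N and horizontal distance between the grasp point and carrier_dot6 below 0.012 m), for 0.1 s.
7. fingertips touch the track at the seventh and last dot (contact force between the fingers and carrier_track above 0.3 N and horizontal distance between the grasp point and carrier_dot7 below 0.012 m), for 0.1 s.
At the end, for the whole second after the job is handed in: Fingertips rest on the green dot (grasp point within 12 mm of it seen from above) with 0.3 to 15 N on the track; stop key up (under 2 mm); blue controller still, level (0.1 rad) and within 15 mm of its start, white one within 10 mm, vials, wrench, beaker and bottle within 15 mm (all of step 7 and contact force between the fingers and carrier_track below 15 N and distance of each of carrier, vial_a, vial_b, wrench, beaker, wash_bottle from where it was at the start of the episode below 0.015 m and angle between carrier's own z axis and vertical below 0.1 rad and linear speed of carrier below 0.02 m/s and value of joint carrier_stop below 0.002 m and distance of makeup from where it was at the start of the episode below 0.01 m); the arm keeps its last pose, push and grip.
It fails at once if the track is pressed hard (over 15 N) (contact force between the fingers and carrier_track above 15 N).
It fails at once if the blue controller is lifted, tipped or shoved (over 15 mm or 0.1 rad) (distance of carrier from where it was at the start of the episode above 0.015 m or angle between carrier's own z axis and vertical above 0.1 rad).
It fails at once if the red stop key is pressed (over 2 mm) (value of joint carrier_stop above 0.002 m).
It fails at once if the white controller is touched or moved (contact force between any of the arm, the fingers and makeup above 1 N or distance of makeup from where it was at the start of the episode above 0.01 m).
It fails at once if a vial, the wrench, the beaker or the bottle is lifted, tipped or shoved (over 15 mm) (distance of any of vial_a, vial_b, wrench, beaker, wash_bottle from where it was at the start of the episode above 0.015 m).
It also fails if it takes over 38 s, if anything falls off the work surface, if the arm or the gripper's body presses on something with over 40 N, if the wrist force passes 120 N, or if a joint passes its speed limit or range.

## Working session

There is one attempt and no reset: what is moved stays moved. The work goes in short steps, each a Python script; the robot and the scene stay as the last script left them, time stands still between calls to the robot, and variables do not carry over. Pictures are saved under pics/ and viewed, at most 10 in all, crops included, and the job is handed in when it is done.

```bash
mkdir -p pics; python3 - <<'E'
from plant import *
import cv2
for n in("top","scene"):
    c=read_camera(n);cv2.imwrite(f"pics/{n}0.png",c["image"]);print(n,c["mtx"],c["k1"],c["R"],c["t"])
s=sense();print(s["time"],s["ee_pos"],s["ft_force"])
E
```

```text
top [[448.59233029   0.         330.89200173]
 [  0.         448.59233029 239.22853823]
 [  0.           0.           1.        ]] -0.050827873025770354 [[ 0.01696268 -0.99950292 -0.02657424]
 [-0.99750917 -0.0150969  -0.06890238]
 [ 0.06846695  0.02767682 -0.99726941]] [0.00851304 0.5440395  1.02445424]
scene [[505.78031877   0.         322.38039397]
 [  0.         505.78031877 249.21691046]
 [  0.           0.           1.        ]] -0.08416316185425131 [[-7.87471665e-02  9.96894617e-01 -8.07472425e-05]
 [ 6.82081770e-01  5.38202508e-02 -7.29292698e-01]
 [-7.27023619e-01 -5.74848097e-02 -6.84201838e-01]] [ 0.06105757 -0.31543128  1.50502751]
0.1 [ 0.15079978 -0.60594523  0.2302907 ] [-0.0912785  -0.36668203  0.30142817]
```

View pics/top0.png

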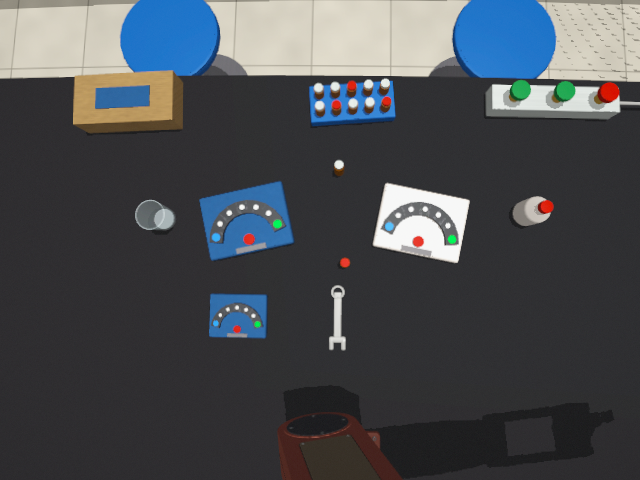

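View pics/scene0.png

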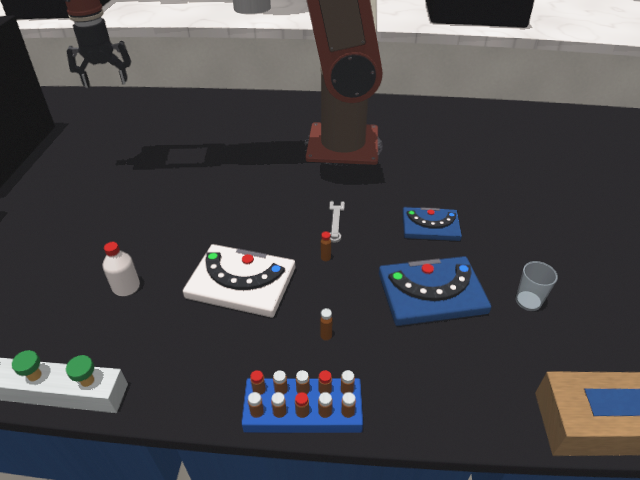

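Candidates in the top view: the large blue controller (247,221), the small blue look-alike (238,316), the white controller (421,223) and the blue vial rack (351,102). I choose the large blue one at (247,221). Next I'll check it in a crop and fit its pose.

```bash
cat > h.py <<'E'
import numpy as np, cv2
from scipy.optimize import least_squares
def project(c,P):
    q=np.atleast_2d(P)@c["R"].T+c["t"]; s=q[:,:2]/q[:,2:]
    s=s*(1+c["k1"]*(s**2).sum(1,keepdims=True))
    return s@c["mtx"][:2,:2].T+c["mtx"][:2,2]
def dots(p):  # p: centre x,y, yaw -> 7 dots blue->green, z 0.042
    a=np.radians(np.arange(75,-76,-25))+p[2]
    return np.c_[p[0]+.075*np.cos(a),p[1]+.075*np.sin(a),np.full(7,.042)]
def blobs(img,box,kind):
    x0,y0,x1,y1=box; h=cv2.cvtColor(img[y0:y1,x0:x1],cv2.COLOR_BGR2HSV)
    lo,hi={"g":((50,140,120),(80,255,255)),"w":((0,0,150),(179,70,255)),"b":((95,120,215),(112,255,255))}[kind]
    n,_,st,ce=cv2.connectedComponentsWithStats(cv2.inRange(h,lo,hi))
    return [(ce[i]+[x0,y0],int(st[i,4])) for i in range(1,n) if st[i,4]>=8]
E
python3 - <<'E'
from plant import *
from h import *
B={"top":(195,175,300,265),"scene":(375,250,495,325)}
for n in B:
    c=read_camera(n);x0,y0,x1,y1=B[n]
    cv2.imwrite(f"pics/{n}1.png",cv2.resize(c["image"][y0:y1,x0:x1],None,fx=6,fy=6,interpolation=cv2.INTER_CUBIC))
    for k in "bwg": print(n,k,[(b.round(1).tolist(),a) for b,a in blobs(c["image"],B[n],k)])
E
```

```text
top b [([215.7, 236.9], 49)]
top w [([241.4, 206.6], 29), ([255.6, 206.7], 29), ([228.7, 212.6], 29), ([268.0, 212.6], 30), ([219.6, 223.3], 29), ([250.7, 247.7], 150)]
top g [([277.0, 223.5], 60)]
scene b [([463.2, 268.0], 35)]
scene w [([461.4, 278.2], 23), ([407.8, 284.7], 24), ([452.7, 286.9], 24), ([422.9, 290.3], 27), ([439.0, 291.0], 25)]
scene g [([397.1, 275.4], 56)]
```

View pics/top1.png

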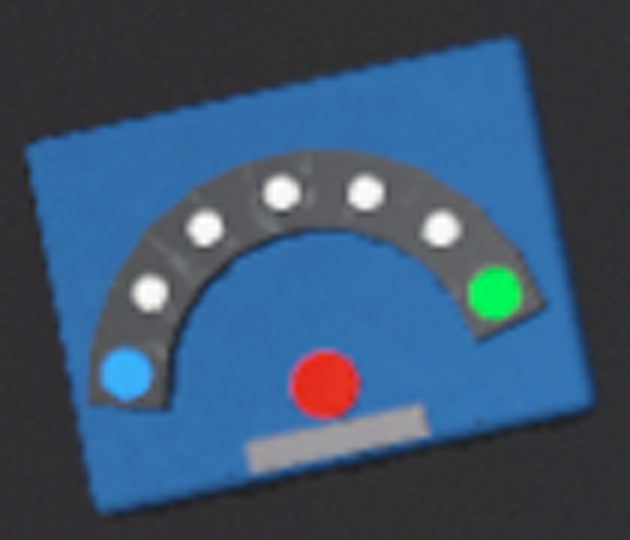

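The crop confirms it: large blue housing, blue dot at top-view pixel (216,237), green dot at (277,223), white dots in an arc between them, and the red key at about (249,239). Next I fit both views and move above dot 1.

```bash
python3 - <<'E'
from plant import *
from h import *
B={"top":(195,175,300,265),"scene":(375,250,495,325)}
obs=[]
for n in B:
    c=read_camera(n); g=lambda k:[b for b,a in blobs(c["image"],B[n],k) if a<100]
    w=sorted(g("w"),key=lambda b:b[0]*(1 if n=="top" else -1))
    # order blue -> green
    obs.append((c,np.array(g("b")[:1]+w+g("g")[:1])))
def fit(o): return least_squares(lambda p:np.concatenate([(project(c,dots(p))-u).ravel() for c,u in o]),[.5,.2,.2])
for o in (obs,obs[:1],obs[1:]):
    r=fit(o); print(r.x.round(4),np.abs(r.fun).max().round(2))
p=fit(obs).x; np.save("p.npy",p); D=dots(p); print(D.round(3))
best=None
for a in np.radians(np.arange(-90,91,10)):
    R=np.array([[np.cos(a),np.sin(a),0],[np.sin(a),-np.cos(a),0],[0,0,-1]])
    qs=[inverse_kinematics(d+[0,0,h],R) for d in D for h in(0,.15)]
    if all(q is not None for q in qs):
        m=max(abs(q[5]) for q in qs)
        if best is None or m<best[0]: best=(m,np.degrees(a),R)
print(best); np.save("R.npy",best[2])
E
```

```text
[0.541  0.2066 0.2292] 0.29
[0.5412 0.2067 0.2298] 0.14
[0.5407 0.2065 0.2285] 0.21
[[0.543 0.282 0.042]
 [0.575 0.273 0.042]
 [0.6   0.253 0.042]
 [0.614 0.224 0.042]
 [0.614 0.191 0.042]
 [0.601 0.162 0.042]
 [0.576 0.14  0.042]]
(np.float64(0.34920393235443026), np.float64(90.0), array([[ 6.123234e-17,  1.000000e+00,  0.000000e+00],
       [ 1.000000e+00, -6.123234e-17,  0.000000e+00],
       [ 0.000000e+00,  0.000000e+00, -1.000000e+00]]))
```

Both views agree to about 0.5 mm. Next: close the fingers, swing over, and descend to just above dot 1.

```bash
python3 - <<'E'
from plant import *
from h import *
D=dots(np.load("p.npy"));R=np.load("R.npy")
move_gripper(0,20)
movep(D[0]+[0,0,.18],R)
movel(D[0]+[0,0,.02])
wait(.3); s=sense();print(s["time"],s["ee_pos"],D[0],s["opening"],[sense()["ft_force"].round(2) if not wait(.1) else 0 for _ in range(4)])
for n in("top","scene"):
    im=read_camera(n)["image"]; x0,y0,x1,y1={"top":(180,160,320,265),"scene":(365,205,505,325)}[n]
    cv2.imwrite(f"pics/{n}2.png",cv2.resize(im[y0:y1,x0:x1],None,fx=5,fy=5,interpolation=cv2.INTER_CUBIC))
E
```

```text
5.9667 [0.54385676 0.28168017 0.06266391] [0.54346442 0.28153844 0.042     ] 0.00032343601780996734 [array([ 0.19,  0.09, -0.99]), array([-0.23,  0.83, -0.71]), array([ 0.23, -0.33,  0.2 ]), array([ 0.4 ,  0.23, -0.48])]
```

View pics/scene2.png

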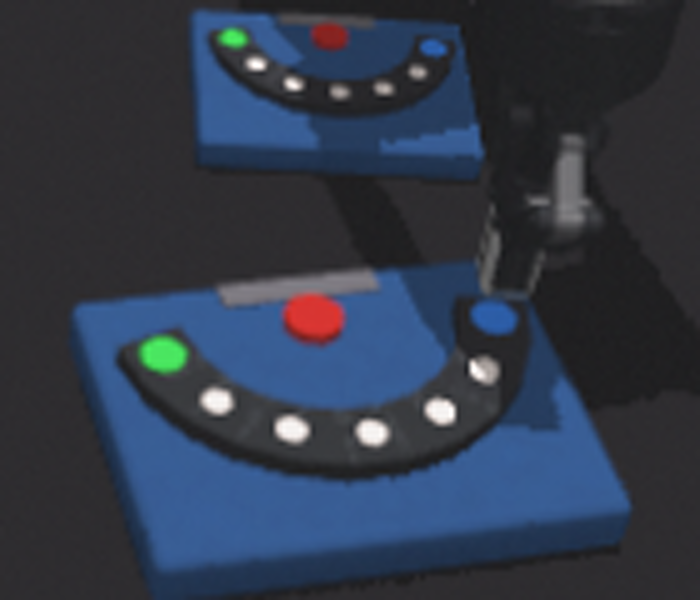

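The closed fingertips hang just above the blue dot, at about (510,293) in the crop with the dot at (494,318), and the controller hasn't moved. Next: a force-guided touch, then the slide.

```bash
cat >> h.py <<'E'
def force(n=12):
    from plant import sense,wait
    f=[]
    for _ in range(n): wait(.02); f.append(sense()["ft_force"])
    return np.mean(f,0)
E
python3 - <<'E'
from plant import *
from h import *
D=dots(np.load("p.npy")); f0=force(25)
movel(D[0]+[0,0,.003],velocity=.05)
z=.045
while z>.034:
    z-=.001; movel([*D[0,:2],z],velocity=.02); f=force(10)-f0
    print(round(z,4),f.round(2),sense()["ee_pos"].round(4))
    if f[2]>2.7: break
print(sense()["time"]); np.save("s.npy",[z,*f0])
E
```

```text
0.044 [-0.06 -0.05  0.14] [0.5436 0.2816 0.0442]
0.043 [-0.13 -0.07  0.13] [0.5435 0.2815 0.043 ]
0.042 [0.24 0.08 0.65] [0.5435 0.2816 0.0421]
0.041 [0.24 0.05 1.41] [0.5436 0.2816 0.0411]
0.04 [0.16 0.03 2.1 ] [0.5436 0.2816 0.0401]
0.039 [ 0.36 -0.07  2.83] [0.5436 0.2816 0.0391]
9.875
```

```bash
python3 - <<'E'
from plant import *
from h import *
p=np.load("p.npy"); s=np.load("s.npy"); z,f0=s[0],s[1:]
for i in range(1,7):
    for k in (.5,1.):
        a=p[2]+np.radians(75-25*(i-1+k))
        movel([p[0]+.075*np.cos(a),p[1]+.075*np.sin(a),z],velocity=.03)
    f=force(15)-f0; print(i+1,round(z,4),f.round(2),sense()["ee_pos"].round(4),round(sense()["time"],2))
    if f[2]<1.8: z-=.001
    elif f[2]>4: z-=-.001
    if f[2]>8 or f[2]<.5: print("odd");break
np.save("s.npy",[z,*f0])
for n in("top","scene"):
    im=read_camera(n)["image"]; x0,y0,x1,y1={"top":(180,160,320,265),"scene":(365,225,505,325)}[n]
    cv2.imwrite(f"pics/{n}3.png",cv2.resize(im[y0:y1,x0:x1],None,fx=5,fy=5,interpolation=cv2.INTER_CUBIC))
E
```

```text
2 0.039 [ 1.23 -1.41  2.98] [0.5755 0.2733 0.0393] 11.51
3 0.039 [ 1.22 -1.89  2.97] [0.6005 0.2525 0.0392] 13.14
4 0.039 [ 0.45 -2.1   2.96] [0.6143 0.2232 0.0391] 14.78
5 0.039 [ 0.3  -2.24  3.19] [0.6144 0.1906 0.0389] 16.41
6 0.039 [-0.   -2.21  3.21] [0.6008 0.1611 0.0387] 18.04
7 0.039 [-0.59 -1.58  3.06] [0.5759 0.1401 0.0387] 19.68
```

View pics/scene3.png

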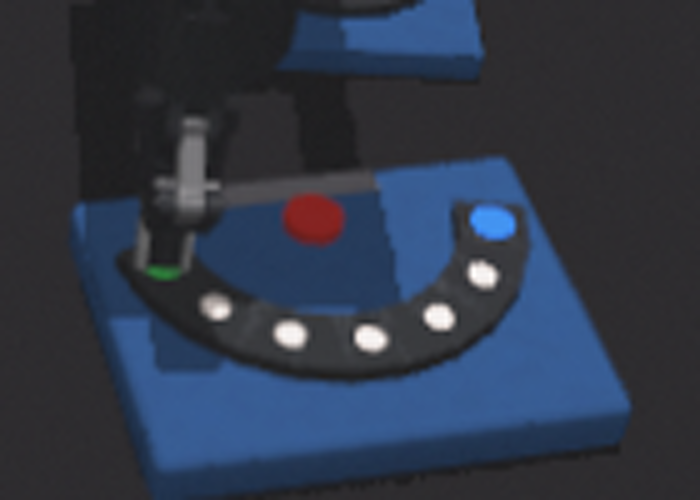

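The fingertips rest on the green dot at (163,270) in the crop. The controller is where it was, the track has sunk slightly, and the stop key is clear. Handing in.

```bash
python3 -c "
from plant import *
print(sign_off())"
```

```text
the job is handed in; nothing more can be done
None
```

I slid the closed fingertips from the blue dot over every white dot to the green dot at about 3 N and handed the job in at about 20 s with them resting there; the controller had not visibly moved, and no verdict came back.

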